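Fit the open-ring keeper on the ribbon stand

ROBOT

A 7-joint arm with a two-finger parallel gripper is mounted at the origin on a cart in front of the work surface, level with it; the furniture and walls round the work are solid. World frame = base frame: x ahead of the robot, y to its left, z up, the work surface at z = 0. Lengths are in m, angles in degrees, forces in N, time in s.
With the tool pointing down it reaches from about 0.35 to 0.9 m from the base axis. Payload 8.1 kg.
Tool frame: the origin (TCP) lies midway between the tips of the shut fingers; the grasp point (between the pads) lies 19 mm behind it; z points along the fingers, y is the line along which they close (so a half turn about z gives the same grasp; the last joint's range is limited). The gripper opens to 85 mm and grips with 20 to 120 N. Pads are 22 mm wide; open, the fingers measure 114 mm over their backs; the gripper's body (76 mm by 85 mm) begins 54 mm behind the grasp point. The pads swing forward as they close: fully open they stand 13 mm farther back than shut.
Start: joints at [-71.425, 24.895, 1.432, 90.138, -0.665, 64.973, -4.303], TCP at [0.259, 0.569, 0.231] pointing down, gripper open.
Joint ranges: [-149.89, 149.89], [-25.12, 119.58], [-72.63, 75.52], [4.76, 147.25], [-75.54, 255.54], [6.69, 114.76], [-157.13, 157.13]. Speed limits (degrees/s): [127.2, 127.2, 172.46, 172.46, 180, 180, 180].

INTERFACE

Orientations are given as [roll, pitch, yaw] about the fixed x, y, z axes, in that order (R = Rz(yaw) Ry(pitch) Rx(roll)).
In Python, from rig import env, vision, sign_off, finder gives the robot as it stands. The module is installed in compiled form; this text tells all that it offers.
- The arm moves only by the shell command python3 -m creep 'ROWS' [FORCE]. ROWS is a JSON object of lists of equal length, an entry for each row: "jaw": the closure, from -1 (fully open) to 1 (shut); "slide": the shift along the tool's x, y, z normalised to -1 to 1, where 1 is 150 mm, a list of three; "twist": the turn about the tool's z normalised to -1 to 1, where 1 is 1.5 rad. In form: {"jaw": [jaw, ...], "slide": [[tx, ty, tz], ...], "twist": [twist, ...]}. A call has 1 to 10 rows; each row is the pose to reach, as a shift and turn from the pose commanded when the call began, along the tool's axes at that moment; what a row does not reach only later rows make up. A row lasts 1/8 s, in which the tool goes at most 62.5 mm and 10.7 degrees, less where a joint would pass 70% of its speed; a pose out of reach is approached as far as the arm can. A call with a number of a shift or a turn outside -1 to 1 is refused whole. A call with a gripper value outside its range is refused whole. The fingers move at their own pace and stop on an object; FORCE is the grip in N (left out, the last holds). Time passes only in rows, so rows that repeat a pose let the fingers close. It gives the time, the measured TCP pose, the force, the opening and the grip force at its end, in the units of the state.
- env.read_state(): the state, without advancing time (a new reading comes with each control period).
- vision.grab_frame(name): name is "scene" or "top"; returns a dict with "frame" (420x560x3 uint8, red, green, blue), "z_map" (420x560 float32, m along the optical axis (not along the pixel's ray), 0 where there is no reading), "intrinsics" (3x3 intrinsics, pixels), "D" ([k1, k2, p1, p2, k3] as OpenCV has them; the pictures are not rectified), "pose" (4x4, takes a point from camera to world coordinates). Camera axes: x right, y down, z forward; pixel columns grow to the right and rows downward; lengths in m; the calibration is good to about 2 mm. A picture is of the moment at which its call begins.
- sign_off(): hands the job in; it is judged then, once.
Trained networks look in a picture, given as the dict that the camera call returned (one of the last four; its "shot" number tells which), for a name from the list of things; names that differ only in an ending like _2 or _b are one class to them, and where a whole thing is asked for, a point or a joint stands for the part that bears it (a point fixed in the world has none). Each returns a list of dicts, best first, with "score" (0 to 1); they miss things now and then, are a little off and sometimes report something else, mostly with a low value. They report only what shows in the picture. A call takes as long as a camera call. They do not tell look-alikes from the thing itself.
- finder.recognise(picture, name): "rect" ([centre column, centre row, width, height] in pixels, round what is visible of it).
- finder.trace(picture, name): "mask" (420x560 bool, what is visible of it) and "rect" ([centre column, centre row, width, height] in pixels, round what is visible of it).
- finder.pinpoint(picture, name): "uv" ([column, row] in pixels: a listed point, or the origin of a listed thing).
The state is a dict: "t": time; "joint_pos": joint angles; "dq": joint speeds; "joint_efforts": joint torques, N m; "ee_pos": TCP position; "tool_rot": TCP orientation; "contact_force": force on the tool from outside, world axes, zero at the start; "ft_torque": the same for the moment, N m; "opening": finger opening in m; "gripper_force": force on a finger pad.
Only numpy, scipy, OpenCV 4.12 (cv2) and the standard library are available. Lean on these libraries where they do the work, as an engineer would, in place of code of your own. Each camera call takes 0.05 s, during which the arm holds its last target. There are 200 camera calls.

TASK

Lock the ribbon spool on its stand: take the C-shaped steel keeper with the black finger tab and slide it sideways, gap first, onto the bare spindle between the spool and the knob of the stand that carries a spool (not the empty stand). Leave the spindle inside the ring, the keeper lying flat on the spool, and let go.

Things in the scene. Friction and masses are not known exactly. Their poses are not given: they have to be found in the camera images.
- keeper: Loose C-shaped ring of 12 mm steel bar lying flat, 55 to 115 g: 64 mm across outside, 40 inside, gap 28. Origin: ring centre at its underside; z up; x points from the centre out through the gap (at first roughly away from the robot). Opposite the gap an upright black finger tab, 22 mm along x, 14 thick along y, 50 high, its middle at x = -45 mm; grasp it across y.
- ribbon_stand: Fixed stand with a ribbon spool, any yaw: round dark wooden foot 84 mm across, 12 high; on it the spool (66 across, fixed, flat top 34 mm above the worktop); above it the bare upright brass spindle, 10 mm thick, from 34 to 72 mm; on top a dark wooden knob 42 mm across, up to 93 mm, too wide for the ring. Origin: spindle axis at the worktop.
- seat (a point): Point on the ribbon stand's spindle axis at the height of the spool's flat top, on which the keeper shall lie.
- empty_stand: A second stand of the same shape and size, fixed, with no spool on it. Origin: on its spindle's axis at the worktop.
Mind the look-alikes: they are no part of the job. Leave any red look-alike of the keeper alone.

How it is judged (in metres and radians):
On the way:
1. the keeper is lifted off the worktop (height (world z) of keeper above 0.025 m), for 0.1 s.
At the end, for the whole second after the job is handed in: The keeper lies flat (within 7 degrees) and at rest on the spool of the ribbon stand, its underside within about 5 mm of the spool's top, with the spindle inside the ring (ring centre within 16 mm of the spindle's axis) (horizontal distance between keeper and seat below 0.016 m and z of keeper in the frame of seat between -0.004 and 0.006 m and angle between keeper's own z axis and vertical below 0.12 rad and linear speed of keeper below 0.02 m/s); the robot touches nothing.
It also fails if it takes over 35 s, if anything falls off the work surface, if the arm or the gripper's body presses on something with over 40 N, if the wrist force passes 120 N, or if a joint passes its speed limit or range.

## Working session

There is one attempt and no reset: what is moved stays moved. The work goes in short steps, Python scripts to look and compute and a shell command to move; the robot and the scene stay as the last step left them, time stands still between calls to the robot, and variables do not carry over. Pictures are saved under pics/ and viewed, at most 10 in all, crops included, and the job is handed in when it is done.

```bash
mkdir -p pics; cat > h.py <<'E'
import numpy as np, cv2
from rig import env, vision, sign_off, finder
def world(p, uv, z=None):
    """uv Nx2 -> world; by depth map, or by the plane of height z"""
    uv=np.asarray(uv,float).reshape(-1,2); K=np.array(p["intrinsics"]); T=np.array(p["pose"])
    n=cv2.undistortPoints(uv.reshape(-1,1,2),K,np.array(p["D"],float)).reshape(-1,2)
    r=np.c_[n,np.ones(len(n))]
    if z is None:
        d=p["z_map"][uv[:,1].round().astype(int),uv[:,0].round().astype(int)]
    else:
        d=(z-T[2,3])/(r@T[:3,:3].T)[:,2]
    return (r*d[:,None])@T[:3,:3].T+T[:3,3]
def save(p,name): cv2.imwrite(f"pics/{name}.png",p["frame"][:,:,::-1])
E
python3 - <<'E'
from h import *
np.set_printoptions(precision=4,suppress=True)
s=env.read_state(); print(s["ee_pos"],s["tool_rot"],s["opening"],s["t"])
ims=[]
for c in("scene","top"):
    p=vision.grab_frame(c); save(p,c); print(c,np.array(p["pose"])[:3])
    for n in("keeper","ribbon_stand","empty_stand"):
        for r in finder.trace(p,n):
            v,u=np.nonzero(r["mask"]); w=world(p,np.c_[u,v]) if len(u) else np.zeros((1,3))
            print(n,round(r["score"],2),np.round(r["rect"]),len(u),np.median(w,0),w.min(0),w.max(0))
E
```

```text
[0.2586 0.5684 0.2305] [-179.9073    0.0075  155.5405] 0.0858325945597246 0.0
scene [[ 0.735  -0.4678  0.4909  0.1054]
 [-0.6778 -0.5286  0.5111 -0.3762]
 [ 0.0204 -0.7084 -0.7055  0.6642]]
keeper 0.85 [164. 164.  24.  34.] 364 [0.4642 0.3875 0.0121] [ 0.1054 -0.3762 -0.0027] [0.5134 0.4435 0.6642]
keeper 0.6 [322. 272.  40.  25.] 553 [ 0.4944 -0.0955  0.0129] [ 0.1054 -0.3762 -0.0022] [ 0.5552 -0.0613  0.6642]
ribbon_stand 0.79 [276. 181.  31.  43.] 980 [0.6007 0.139  0.0349] [ 0.1054 -0.3762  0.0057] [0.6834 0.2366 0.6642]
empty_stand 0.58 [396. 274.  40.  51.] 1570 [ 0.5942 -0.2162  0.0134] [ 0.1054 -0.3762 -0.001 ] [ 0.6801 -0.1711  0.6642]
top [[ 0.0037 -0.997   0.0771  0.4233]
 [-1.     -0.0044 -0.008   0.0491]
 [ 0.0083 -0.0771 -0.997   1.3337]]
keeper 0.85 [156. 228.  25.  27.] 271 [0.4555 0.3898 0.0119] [ 0.4129  0.0491 -0.0068] [0.4917 0.4217 1.3337]
keeper 0.66 [325. 208.  23.  25.] 201 [ 0.5057 -0.0843  0.0122] [ 0.4233 -0.1258 -0.0022] [0.5456 0.0491 1.3337]
ribbon_stand 0.85 [243. 173.  32.  31.] 662 [0.6017 0.1448 0.0335] [ 0.5672  0.107  -0.0057] [0.6506 0.1903 0.098 ]
empty_stand 0.96 [365. 179.  28.  32.] 681 [ 0.5942 -0.2041  0.0131] [ 0.5583 -0.2549 -0.0067] [ 0.6395 -0.1685  0.0987]
```

```bash
python3 - <<'E'
from h import *
a=cv2.imread("pics/scene.png"); b=cv2.imread("pics/top.png")
c=lambda im,x,y:cv2.resize(im[y-35:y+35,x-40:x+40],(400,300),interpolation=cv2.INTER_CUBIC)
cv2.imwrite("pics/crop.png",np.vstack([np.hstack([c(a,164,164),c(b,156,228)]),np.hstack([c(a,322,272),c(b,325,208)])]))
E
```

```text
(no output)
```

View pics/scene.png

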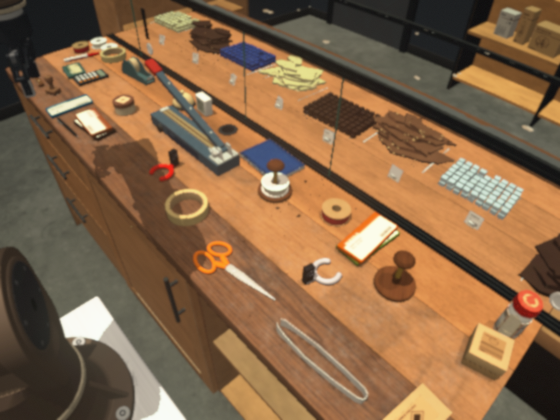

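View pics/crop.png

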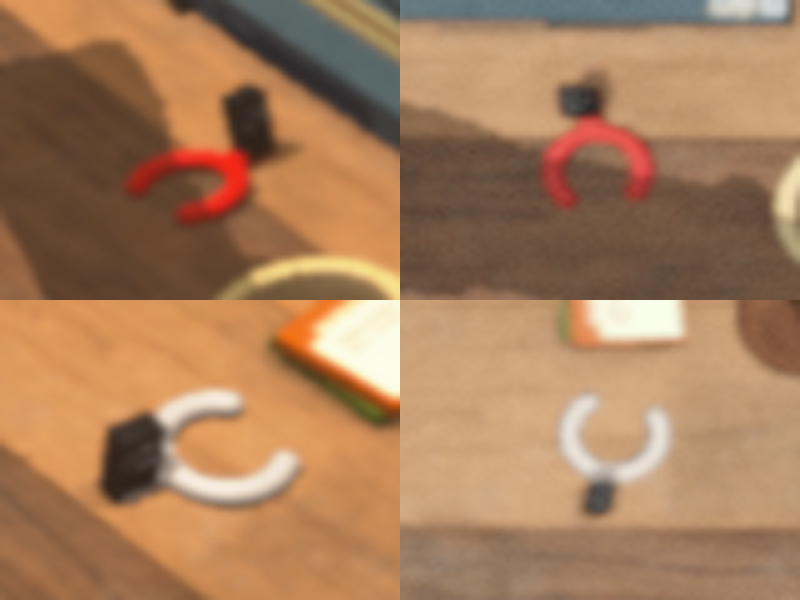

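View pics/top.png

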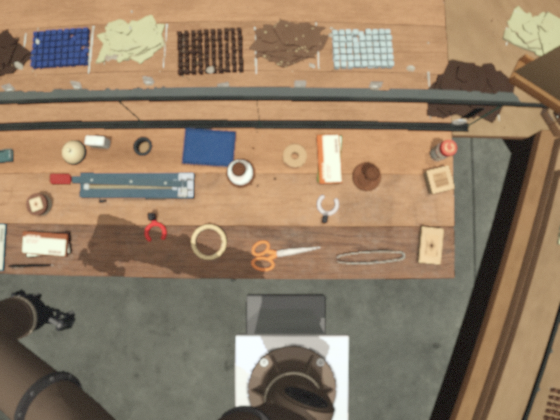

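The candidates are red at scene (164,164), top (156,228), and bare steel at scene (325,270), top (328,206). The steel one is the keeper, since the red one is the look-alike to leave alone, and the crop confirms this. The stand with the white spool is at scene (275,182), top (240,173). The empty stand is at (396,275), top (367,177). Next I measure the poses.

```bash
cat > meas.py <<'E'
from h import *
from scipy.optimize import least_squares
np.set_printoptions(precision=4,suppress=True)
def region(p,cx,cy,R):
    v,u=np.mgrid[:420,:560]; uv=np.c_[u.ravel(),v.ravel()]; w=world(p,uv)
    k=(np.hypot(w[:,0]-cx,w[:,1]-cy)<R)&(p["z_map"].ravel()>0)
    return w[k],p["frame"].reshape(-1,3)[k].astype(int),uv[k]
if __name__=="__main__":
  for c in("scene","top"):
    p=vision.grab_frame(c)
    w,f,uv=region(p,.5057,-.0843,.09)
    m=(f.min(1)>165)&(w[:,2]<.03)&(f.max(1)-f.min(1)<60)
    q=world(p,uv[m],.010)[:,:2]
    g=least_squares(lambda a:np.hypot(*(q-a).T)-.026,q.mean(0),loss="soft_l1",f_scale=.003).x
    b=(f.max(1)<85)&(w[:,2]>.03); t=w[b]; top=t[t[:,2]>.045]
    d=g-top[:,:2].mean(0) if len(top) else 0
    print(c,"ring",g,m.sum(),"opening dir from ring pts",np.degrees(np.arctan2(*(g-q.mean(0))[::-1])),
      "tab",t.mean(0),top.mean(0),len(t),len(top),"dist",np.hypot(*d),"yaw",np.degrees(np.arctan2(d[1],d[0])))
    w,f,uv=region(p,.60,.142,.06)
    for lo,hi in((.087,.1),(.028,.040),(.07,.1)):
        k=(w[:,2]>lo)&(w[:,2]<hi); x=w[k]
        print(" stand",lo,x.mean(0),(x.min(0)+x.max(0))/2,np.ptp(x,axis=0),k.sum())
    for r in finder.pinpoint(p,"seat"): print(" seat",r["score"],r["uv"],world(p,r["uv"],.034))
    for r in finder.pinpoint(p,"ribbon_stand"): print(" rs",r["score"],world(p,r["uv"],0.))
    for r in finder.pinpoint(p,"keeper"): print(" keeper",r["score"],world(p,r["uv"],0.))
E
python3 meas.py
```

```text
scene ring [ 0.5261 -0.1017] 214 opening dir from ring pts 166.01679609211234 tab [ 0.4734 -0.0932  0.044 ] [ 0.4745 -0.0922  0.0502] 102 51 dist 0.05245578311182533 yaw -10.339806438794877
 stand 0.087 [0.6054 0.1432 0.0918] [0.6066 0.1453 0.0918] [0.0381 0.0377 0.0093] 152
 stand 0.028 [0.6069 0.145  0.0355] [0.6091 0.1465 0.0339] [0.0658 0.0667 0.0116] 373
 stand 0.07 [0.6041 0.1415 0.09  ] [0.6066 0.1453 0.0884] [0.0381 0.0377 0.0162] 195
 seat 0.74 [274.8, 179.7] [[0.6131 0.151  0.034 ]]
 rs 0.7 [[0.6073 0.1403 0.    ]]
 keeper 0.85 [[ 0.5131 -0.1008  0.    ]]
 keeper 0.69 [[0.4376 0.3903 0.    ]]
top ring [ 0.5249 -0.0992] 225 opening dir from ring pts -172.2217016219157 tab [ 0.4765 -0.0848  0.0503] [ 0.4765 -0.0848  0.0503] 12 12 dist 0.05043898655315171 yaw -16.590829886060888
 stand 0.087 [0.6089 0.1467 0.0912] [0.6084 0.1462 0.093 ] [0.0403 0.0376 0.0119] 149
 stand 0.028 [0.6043 0.1463 0.0346] [0.6096 0.149  0.0341] [0.0628 0.0589 0.0117] 226
 stand 0.07 [0.6081 0.1466 0.0897] [0.6089 0.1476 0.0884] [0.0412 0.0404 0.0211] 190
 seat 0.83 [238.9, 172.1] [[0.6063 0.1505 0.034 ]]
 rs 0.96 [[0.6074 0.1491 0.    ]]
 keeper 0.75 [[0.4301 0.3897 0.    ]]
 keeper 0.66 [[ 0.5271 -0.0943  0.    ]]
```

```bash
python3 -m creep '{"jaw":[-1,-1,-1,-1],"slide":[[-0.78,-0.85,0],[-0.78,-0.85,0],[-0.78,-0.85,0],[-0.78,-0.85,0]],"twist":[0,0,0,0]}' 40
python3 -m creep '{"jaw":[-1,-1,-1,-1],"slide":[[-0.78,-0.85,0],[-0.78,-0.85,0],[-0.78,-0.85,0],[-0.78,-0.85,0]],"twist":[0,0,0,0]}'
python3 -m creep '{"jaw":[-1,-1,-1,-1],"slide":[[-0.78,-0.85,0],[-0.78,-0.85,0],[-0.78,-0.85,0],[-0.78,-0.85,0]],"twist":[0,0,0,0]}'
```

```text
t: 1.3
ee_pos: [0.3144, 0.4008, 0.2318]
tool_rot: [-180.0, 0.1, 155.2]
contact_force: [-1.5, 0.3, 0.3]
opening: 0.0853
gripper_force: 0.0
t: 1.8
ee_pos: [0.3673, 0.2375, 0.2316]
tool_rot: [180.0, 0.0, 155.3]
contact_force: [-0.1, 0.3, 0.1]
opening: 0.0858
gripper_force: 0.0
t: 2.3
ee_pos: [0.4212, 0.0737, 0.2316]
tool_rot: [180.0, 0.1, 155.3]
contact_force: [-0.5, 1.6, 0.1]
opening: 0.0856
gripper_force: 0.0
```

```bash
python3 -m creep '{"jaw":[-1,-1,-1,-1,-1,-1],"slide":[[-0.78,-0.85,0.5],[-0.78,-0.85,0.5],[-0.78,-0.85,0.5],[-0.78,-0.85,0.5],[-0.78,-0.85,0.5],[-0.78,-0.85,0.5]],"twist":[-0.06,-0.12,-0.12,-0.12,-0.12,-0.12]}'
python3 - <<'E'
from h import *
p=vision.grab_frame("scene"); cv2.imwrite("pics/a.png",cv2.resize(p["frame"][190:310,240:400,::-1],(800,600),interpolation=cv2.INTER_CUBIC))
s=env.read_state(); print(s["ee_pos"],s["tool_rot"])
E
```

```text
t: 3.05
ee_pos: [0.4741, -0.0867, 0.1566]
tool_rot: [179.9, 0.0, 166.1]
contact_force: [0.3, 0.5, -0.4]
opening: 0.0855
gripper_force: 0.0
[ 0.47405076 -0.08699109  0.15669957] [1.79944353e+02 3.32210779e-02 1.66039621e+02]
```

View pics/a.png

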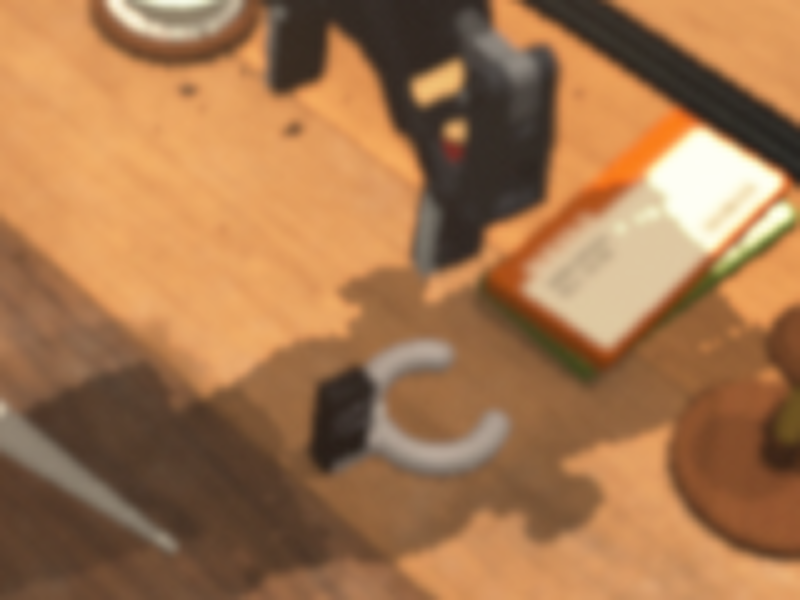

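The fingers are above and astride the black tab (tab about (345,415) in the crop, gap pointing away), so I descend and grasp.

```bash
python3 -m creep '{"jaw":[-1,-1,-1,-1,1,1,1,1,1,1],"slide":[[0,0.01,0.4],[0,0.01,0.75],[0,0.01,0.89],[0,0.01,0.89],[0,0.01,0.89],[0,0.01,0.89],[0,0.01,0.89],[0,0.01,0.89],[0,0.01,0.89],[0,0.01,0.89]],"twist":[0,0,0,0,0,0,0,0,0,0]}' 50
python3 -m creep '{"jaw":[1,1],"slide":[[0,0,0],[0,0,0]],"twist":[0,0]}'
```

```text
t: 4.35
ee_pos: [0.4742, -0.0875, 0.0233]
tool_rot: [180.0, 0.0, 165.9]
contact_force: [-0.8, 0.7, 6.7]
opening: 0.0129
gripper_force: 51.4
t: 4.6
ee_pos: [0.4743, -0.0875, 0.0233]
tool_rot: [180.0, 0.0, 165.9]
contact_force: [-1.3, 0.5, 8.6]
opening: 0.0132
gripper_force: 51.4
```

```bash
python3 -m creep '{"jaw":[1,1,1,1,1],"slide":[[0,0,-0.2],[0,0,-0.5],[0,0,-0.8],[0,0,-0.8],[0,0,-0.8]],"twist":[0,0,0,0,0]}'
cat > held.py <<'E'
from meas import *
s=env.read_state(); e=np.array(s["ee_pos"]); print(e,s["tool_rot"])
y=np.radians(s["tool_rot"][2]+180); d=np.array([np.cos(y),np.sin(y)])
n=np.array([-d[1],d[0]])
for c in("scene","top"):
    p=vision.grab_frame(c); save(p,"held_"+c)
    w,f,uv=region(p,*(e[:2]+.047*d),.06)
    m=(f.min(1)>120)&(abs(w[:,2]-e[2]+.012)<.03)&(f.max(1)-f.min(1)<60)
    x=w[m]
    q=np.c_[(x[:,:2]-e[:2])@d,(x[:,:2]-e[:2])@n,x[:,2]-e[2]]
    q=q[abs(q[:,2]-np.median(q[:,2]))<.012]
    g=least_squares(lambda a:np.hypot(*(q[:,:2]-a).T)-.026,[.047,0],loss="soft_l1",f_scale=.003).x
    A=np.c_[q[:,:2],np.ones(len(q))]; pl=np.linalg.lstsq(A,q[:,2],rcond=None)[0]
    print(c,len(q),"ring centre fwd/left of TCP",g,"median z rel",np.median(q[:,2]),"plane",pl)
    for r in finder.pinpoint(p,"keeper"): print(r["score"],r["uv"],((world(p,r["uv"],e[2]-.022)[0,:2]-e[:2])@d,(world(p,r["uv"],e[2]-.022)[0,:2]-e[:2])@n))
E
python3 held.py; python3 -c "
import cv2
a=cv2.imread('pics/held_scene.png');cv2.imwrite('pics/b.png',cv2.resize(a[180:300,240:400],(800,600),interpolation=cv2.INTER_CUBIC))"
```

```text
t: 5.22
ee_pos: [0.4735, -0.0874, 0.1424]
tool_rot: [180.0, -0.0, 165.9]
contact_force: [0.2, 0.5, -1.4]
opening: 0.0129
gripper_force: 50.2
[ 0.4735 -0.0874  0.1424] [179.986   -0.0269 165.8669]
scene 129 ring centre fwd/left of TCP [ 0.0478 -0.0034] median z rel -0.010940800540078927 plane [ 0.0174  0.053  -0.0106]
0.8 [333.4, 236.3] (np.float64(0.046633380707044696), np.float64(-0.006906845753599839))
0.63 [160.2, 176.2] (np.float64(-0.1796372585129992), np.float64(0.297840809945778))
top 16 ring centre fwd/left of TCP [0.0474 0.0039] median z rel -0.011514752289115998 plane [-0.0183 -0.0042 -0.0108]
0.6 [156.6, 234.7] (np.float64(-0.15017432944023076), np.float64(0.41949060379957115))
0.42 [332.7, 199.7] (np.float64(0.05129364501365213), np.float64(4.3255210773130996e-05))
```

View pics/b.png

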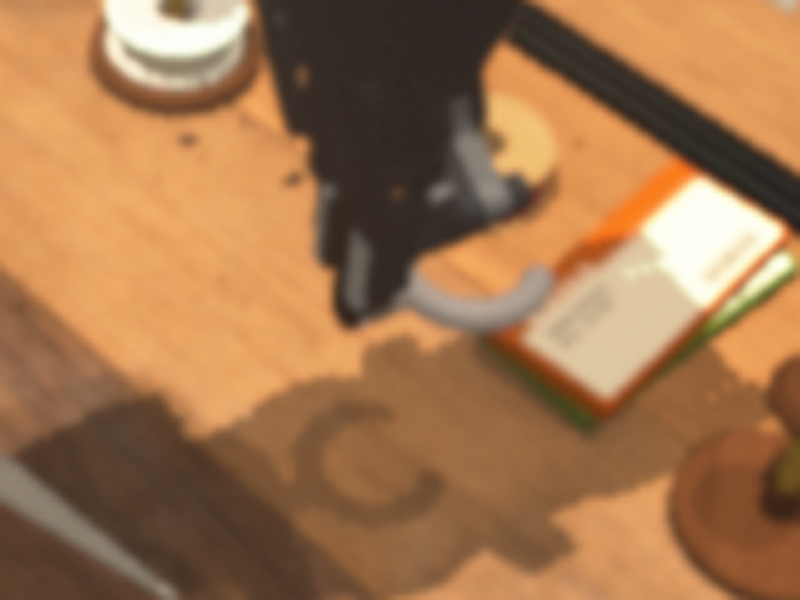

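The keeper hangs flat in the grip, with its ring at about (490,300) in the crop. I move to the pre-insertion point in front of the spool stand.

```bash
python3 -m creep '{"jaw":[1,1,1,1],"slide":[[0.25,0.86,0],[0.25,0.86,0],[0.25,0.86,0],[0.25,0.86,0]],"twist":[0,0,0,0]}'
python3 -m creep '{"jaw":[1,1,1,1,1,1,1],"slide":[[0.25,0.86,0],[0.25,0.86,0],[0.25,0.86,0],[0.25,0.86,0.25],[0.25,0.86,0.5],[0.25,0.86,0.5],[0.25,0.86,0.5]],"twist":[0,0,0,0,0,0,0]}'
cat held.py > held2.py; python3 held2.py; python3 - <<'E'
from h import *
a=cv2.imread("pics/held_scene.png"); b=cv2.imread("pics/held_top.png")
f=lambda i,x,y:cv2.resize(i[y-60:y+60,x-40:x+40],(400,600),interpolation=cv2.INTER_CUBIC)
cv2.imwrite("pics/c.png",np.hstack([f(a,262,195),f(b,240,190)]))
E
```

```text
t: 5.92
ee_pos: [0.4688, 0.0469, 0.1422]
tool_rot: [-180.0, -0.1, 166.0]
contact_force: [-1.1, -0.6, -0.6]
opening: 0.0131
gripper_force: 50.1
t: 6.8
ee_pos: [0.4653, 0.1795, 0.0687]
tool_rot: [-180.0, 0.0, 165.7]
contact_force: [0.4, 0.5, -1.0]
opening: 0.0129
gripper_force: 50.0
[0.4653 0.1795 0.0687] [-179.9938    0.0454  165.7218]
scene 125 ring centre fwd/left of TCP [ 0.0486 -0.0039] median z rel -0.010933714918847814 plane [-0.026  -0.0006 -0.0098]
0.74 [234.3, 193.9] (np.float64(0.03832007923724093), np.float64(-0.005435560822017545))
top 59 ring centre fwd/left of TCP [0.0489 0.001 ] median z rel -0.012230869319635518 plane [-0.0408  0.1203 -0.0077]
0.53 [152.6, 233.1] (np.float64(-0.08022426694291872), np.float64(0.19265276521470834))
0.52 [228.1, 202.8] (np.float64(0.05292383977108638), np.float64(0.012105527177668423))
```

View pics/c.png

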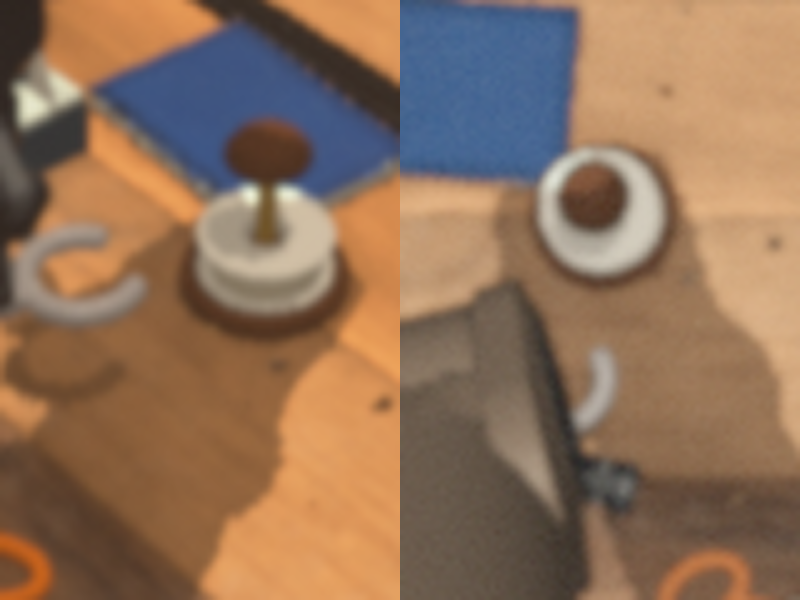

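The gap points at the spindle (about (265,215) in the left crop), and the ring height is between the spool and the knob. I slide it in.

```bash
python3 -m creep '{"jaw":[1,1,1,1,1,1,1,1],"slide":[[-0.05,0.03,0],[-0.15,0.03,0],[-0.25,0.03,0],[-0.35,0.03,0],[-0.45,0.03,0],[-0.55,0.03,0],[-0.66,0.03,0],[-0.66,0.03,0]],"twist":[0,0,0,0,0,0,0,0]}'
python3 -m creep '{"jaw":[1,1,1,1],"slide":[[0,0,0.02],[0,0,0.04],[0,0,0.05],[0,0,0.05]],"twist":[0,0,0,0]}'
python3 held2.py; python3 - <<'E'
from h import *
a=cv2.imread("pics/held_scene.png"); b=cv2.imread("pics/held_top.png")
f=lambda i,x,y:cv2.resize(i[y-45:y+45,x-30:x+30],(400,600),interpolation=cv2.INTER_CUBIC)
cv2.imwrite("pics/d.png",np.hstack([f(a,268,190),f(b,240,180)]))
E
```

```text
t: 8.0
ee_pos: [0.5629, 0.1603, 0.0678]
tool_rot: [-180.0, 0.1, 165.8]
contact_force: [0.1, 0.4, -1.6]
opening: 0.013
gripper_force: 50.0
t: 8.5
ee_pos: [0.5611, 0.1612, 0.0602]
tool_rot: [-180.0, -0.0, 165.9]
contact_force: [-0.1, 0.3, -0.5]
opening: 0.0125
gripper_force: 50.0
[0.5611 0.1612 0.0602] [-179.9965   -0.0203  165.8725]
scene 146 ring centre fwd/left of TCP [ 0.0508 -0.0075] median z rel -0.024028702117047454 plane [-0.0756 -0.0536 -0.0187]
0.9 [160.4, 176.6] (np.float64(-0.18768279871542293), np.float64(0.13470288960694726))
top 64 ring centre fwd/left of TCP [ 0.0518 -0.0015] median z rel -0.014278052238792041 plane [-0.2506  0.1841  0.0017]
0.48 [155.9, 231.7] (np.float64(-0.17145741064546607), np.float64(0.18142557267398524))
```

View pics/d.png

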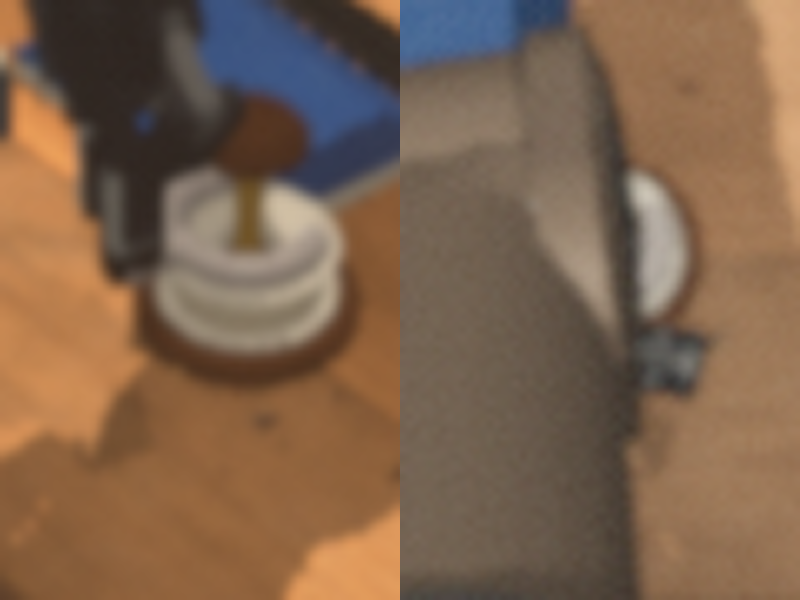

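The spindle (250,215 in the left crop) is inside the ring, and the ring is just above the spool. I lower it to contact.

```bash
python3 -m creep '{"jaw":[1,1,1],"slide":[[0,0,0.01],[0,0,0.02],[0,0,0.02]],"twist":[0,0,0]}'
```

```text
t: 9.07
ee_pos: [0.5614, 0.1611, 0.0575]
tool_rot: [180.0, -0.0, 165.9]
contact_force: [-1.5, 0.2, 1.9]
opening: 0.013
gripper_force: 50.6
```

```bash
python3 -m creep '{"jaw":[0.5,0,-0.5,-0.5,-0.5],"slide":[[0,0,0],[0,0,0],[0,0,0],[0,0,0],[0,0,0]],"twist":[0,0,0,0,0]}'
python3 -m creep '{"jaw":[-0.5,-0.5,-0.5,-0.5,-0.5,-0.5],"slide":[[0,0,-0.1],[0,0,-0.4],[0.2,0,-0.8],[0.6,0,-0.9],[0.9,0,-0.9],[0.9,0,-0.9]],"twist":[0,0,0,0,0,0]}'
python3 - <<'E'
from meas import *
p=vision.grab_frame("scene"); q=vision.grab_frame("top")
f=lambda i,x,y:cv2.resize(i["frame"][y-45:y+45,x-30:x+30,::-1],(400,600),interpolation=cv2.INTER_CUBIC)
cv2.imwrite("pics/e.png",np.hstack([f(p,268,190),f(q,240,180)]))
S=np.array([.6075,.1465])
for c in(p,q):
    w,_,_=region(c,*S,.034); r=np.hypot(*(w[:,:2]-S).T)
    x=w[(w[:,2]>.025)&(w[:,2]<.055)&(r>.02)&(r<.031)]
    A=np.c_[x[:,:2]-S,np.ones(len(x))]; print(len(x),np.percentile(x[:,2],[10,50,90]),np.linalg.lstsq(A,x[:,2],rcond=None)[0])
    w,f_,_=region(c,*(S-[.045,-.01]),.03); t=w[(w[:,2]>.07)&(f_.max(1)<85)]; print("tab",len(t),t.mean(0) if len(t) else 0)
print(env.read_state()["ee_pos"])
E
```

```text
t: 9.7
ee_pos: [0.5614, 0.1611, 0.0573]
tool_rot: [180.0, 0.0, 165.9]
contact_force: [-0.3, -0.6, 0.4]
opening: 0.0641
gripper_force: 0.0
t: 10.45
ee_pos: [0.4274, 0.1952, 0.1936]
tool_rot: [179.9, -0.1, 166.1]
contact_force: [0.1, -0.5, -0.4]
opening: 0.064
gripper_force: 0.0
293 [0.0343 0.043  0.0475] [-0.0629  0.0624  0.041 ]
tab 78 [0.5658 0.1543 0.0811]
156 [0.0344 0.0447 0.0486] [-0.0603  0.1169  0.043 ]
tab 34 [0.5625 0.1591 0.0829]
[0.4308 0.1944 0.1934]
```

View pics/e.png

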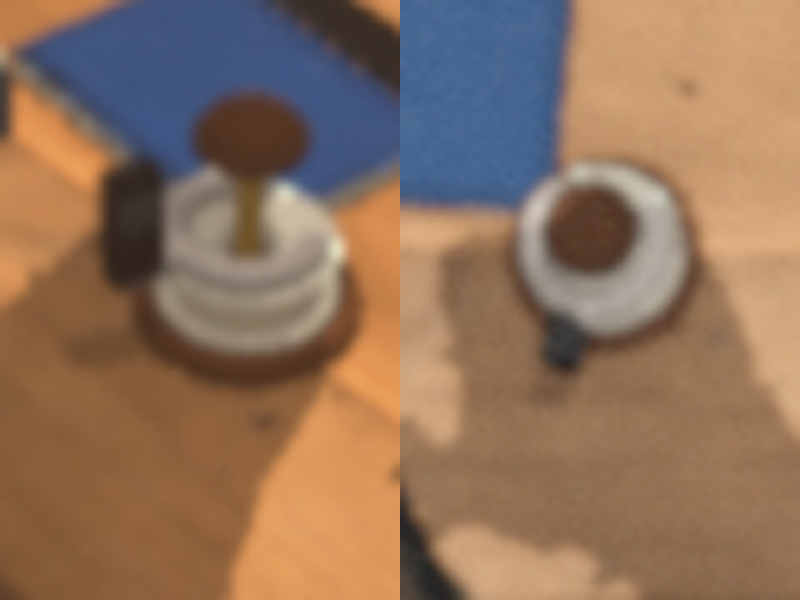

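The keeper lies flat round the spindle, with its tab at (130,225) in the left crop, and the gripper is clear of it. I hand the job in.

```bash
python3 -c "
from rig import sign_off
print(sign_off())"
```

```text
the job is handed in; nothing more can be done
None
```

The steel keeper lies flat on the spool with the spindle inside its ring, the gripper is open and clear of it, and the job was handed in at about 10.6 s; no verdict came back.

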